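Scrub the brush canister and set its gland cap

TASK

Scrub out the clear canister with its built-in brush: by the red knob, draw the brush all the way up and push it all the way down, twice. Then, with the brush left down, screw the brass knurled cap clockwise until it bottoms out and back it off a quarter turn, so that it does not bind the rod. Finish while still holding the cap in your grip at that setting, and leave the other things on the worktop alone.

Things in the scene. Friction and masses are not known exactly. Their poses are not given: they have to be found in the camera images.
- canister: Brush canister, screwed to the worktop: grey flange 110 mm across and 8 mm thick, clear tube 64 mm across, aluminium lid 69 mm across whose edge ends 124 mm above the worktop, then a neck 42 to 38 mm across up to 143 mm. Cap, rod and brush lie on its upright axis. Origin: on the axis at the worktop; z up.
- canister_axis (a point): Point on the canister's upright axis at the top of its neck, 143 mm above the worktop: the shoulder that the cap bottoms on. z up.
- cap_mid (a point): Centre of the brass knurled gland cap (44 mm across, 28 mm tall; this point is 14 mm above its underside), on the canister axis; 157 mm above the worktop when bottomed. A black stripe on its top and side marks one direction. The point turns with the cap; its x axis points to the stripe.
- gland_cap (a joint): Turn of the cap on its right-hand thread, rad: 0 = bottomed (hard stop), growing as it is unscrewed (counter-clockwise from above), at most 3.7 (captive). Clockwise screws it down. It climbs 8 mm a full turn, starts 1.7 to 2.65 rad short of the bottom, turns with about 0.1 N m and stays where it is left.
- brush_knob (a point): Centre of the red round knob (26 mm across, 22 mm tall) on the steel brush rod (8 mm thick) above the cap. With the brush right down it is 189 mm above the worktop, the knob's underside at 178 mm, its top at 200 mm; the cap's top lies at 171 mm when bottomed, up to 176 mm when unscrewed.
- brush (a joint): Height of knob, rod and round brush (inside the tube) above their lowest position, m: 0 = right down (stop), 0.075 = right up (stop). Slides along the canister axis with about 2.5 N of friction and stays where it is left; turning the cap does not move it. Starts part way up, 0.02 to 0.045.
- water_jar: glass jar of thinned purple ink, 66 mm across, 82 mm tall; bystander standing or lying on the worktop, loose, to be left alone; origin at the centre of its underside.
- ink_tin_1: ink tin with black lid, 70 mm across, 61 mm tall; bystander standing or lying on the worktop, loose, to be left alone; origin at the centre of its underside.
- ink_tin_4: ink tin with grey lid, 71 mm across, 51 mm tall; bystander standing or lying on the worktop, loose, to be left alone; origin at the centre of its underside.
- ink_tube_c: squeezed ink tube lying down, 134 x 43 x 30 mm; bystander standing or lying on the worktop, loose, to be left alone; origin at the centre of its underside.
- marker: blue and white marker pen lying down, 135 mm long, 17 mm thick; bystander standing or lying on the worktop, loose, to be left alone; origin at the centre of its underside.
- clip_a: black binder clip, 26 x 50 x 35 mm; bystander standing or lying on the worktop, loose, to be left alone; origin at the centre of its underside.

How it is judged:
By the outcome, as a careful person would: the job done as asked, in the order asked, and still so for the second after the job is handed in, while the arm keeps its last pose, push and grip.
It also fails if it takes over 64 s, if anything falls off the work surface, if the arm or the gripper's body presses on something with over 40 N, if the wrist force passes 120 N, or if a joint passes its speed limit or range.

ROBOT

A 6-joint arm with a two-finger parallel gripper is mounted at the origin on a cart in front of the work surface, level with it; the furniture and walls round the work are solid. World frame = base frame: x ahead of the robot, y to its left, z up, the work surface at z = 0. Lengths are in m, angles in rad, forces in N, time in s.
With the tool pointing down it reaches from about 0.275 to 0.825 m from the base axis. Payload 5.2 kg.
Tool frame: the origin (TCP) lies midway between the tips of the shut fingers; the grasp point (between the pads) lies 19 mm behind it; z points along the fingers, y is the direction in which the jaws open and shut (so a half turn about z gives the same grasp; the last joint's range is limited). The gripper opens to 93 mm and grips with 3 to 60 N. Pads are 15 mm wide; open, the fingers measure 128 mm over their backs; the gripper's body (75 mm by 188 mm) begins 65 mm behind the grasp point.
Start: joints at [-1.517, 0.259, 1.535, -0, 1.348, -0.203], TCP at [0.14, -0.532, 0.219] pointing down, gripper open.
Joint ranges: [-3.14, 3.14], [-0.91, 2.08], [0.19, 2.58], [-1.22, 4.36], [0.22, 2.71], [-3.12, 3.12]. Speed limits (rad/s): [2.57, 2.57, 3.14, 3.14, 3.14, 3.14].

INTERFACE

Orientations are given as a unit quaternion [w, x, y, z].
In Python, from plant import ctrl gives the robot as it stands. The module is installed in compiled form; this text tells all that it offers.
- The arm moves only by the shell command python3 -m pendant 'ROWS' [OPENING]. ROWS is text: rows parted by semicolons, each of 6 numbers parted by spaces: the shift along the world's x, y, z in mm, then the turn, a rotation vector about the world's x, y, z in rad. A call has 1 to 12 rows; each row is the pose to reach, as a shift and turn from the pose commanded when the call began; what a row does not reach only later rows make up. A row lasts 1/8 s, in which the tool goes at most 62.5 mm and 10.7 degrees, less where a joint would pass 70% of its speed; a pose out of reach is approached as far as the arm can. A call with a gripper value outside its range is refused whole. OPENING is the opening, from 0 (shut) to 1 (fully open), set as the call begins (- or left out, the last holds). The fingers move at their own pace and stop on an object; the grip force is fixed at half the most. Time passes only in rows, so rows that repeat a pose let the fingers close. It gives the time, the measured TCP pose, the force and the opening at its end, in the units of the state.
- ctrl.get_obs(): the state, without advancing time (a new reading comes with each control period).
- ctrl.grab_frame(name): name is "scene" or "top" or "wrist"; returns (picture, depth): 400x640x3 uint8, red, green, blue; 400x640 float32, m along the optical axis (not along the pixel's ray), 0 where there is no reading.
- ctrl.camera_info(name): a dict with "fx", "fy", "cx", "cy" (pixels), "R" (3x3) and "t" (3): a world point X has camera coordinates R X + t. Camera axes: x right, y down, z forward; pixel columns grow to the right and rows downward; lengths in m; the calibration is good to about 2 mm. A picture is of the moment at which its call begins: read the wrist's pose just before it. camera_info takes no time and is no camera call; for the wrist camera it gives the pose at the moment of the call.
- ctrl.finish_job(): hands the job in, once; it reports no verdict.
Trained networks look in the newest picture that a camera, given by its name, has taken for a name from the list of things; names that differ only in an ending like _2 or _b are one class to them, and where a whole thing is asked for, a point or a joint stands for the part that bears it (a point fixed in the world has none). Each returns a list of dicts, best first, with "p" (0 to 1); they miss things now and then, are a little off and sometimes report something else, mostly with a low value. They report only what shows in the picture. A call takes as long as a camera call.
- ctrl.spot_in(camera, thing): "position" ([column, row] as shares, 0 to 1, of the picture: columns of its width, rows of its height, amid what is visible of it).
- ctrl.trace(camera, thing): "pixels" (400x640 bool, what is visible of it) and "position" ([column, row] as shares, 0 to 1, of the picture: columns of its width, rows of its height, amid what is visible of it).
The state is a dict: "clock": time; "q": joint angles; "joint_velocities": joint speeds; "effort": joint torques, N m; "tool_pos": TCP position; "tcp_rot": TCP orientation; "force": force on the tool from outside, world axes, zero at the start; "wrist_torque": the same for the moment, N m; "grip_width": opening from 0.0 (shut) to 1.0 (fully open).
Only numpy, scipy, OpenCV 4.12 (cv2) and the standard library are available. Lean on these libraries where they do the work, as an engineer would, in place of code of your own. Each camera call takes 0.05 s, during which the arm holds its last target.

## Working session

There is one attempt and no reset: what is moved stays moved. The work goes in short steps, Python scripts to look and compute and a shell command to move; the robot and the scene stay as the last step left them, time stands still between calls to the robot, and variables do not carry over. Pictures are saved under pics/ and viewed, and the job is handed in when it is done.

```bash
mkdir -p pics; cat > h.py <<'E'
import numpy as np, cv2
from plant import ctrl
def snap(cam,fn):
    im,d=ctrl.grab_frame(cam); cv2.imwrite('pics/'+fn,im[:,:,::-1]); return im,d
def world(cam,u,v,z,ci=None):
    c=ci or ctrl.camera_info(cam); R=np.array(c['R']);t=np.array(c['t'])
    p=np.array([(u-c['cx'])/c['fx']*z,(v-c['cy'])/c['fy']*z,z]); return R.T@(p-t)
def onplane(cam,u,v,h):
    c=ctrl.camera_info(cam); R=np.array(c['R']);t=np.array(c['t'])
    o=-R.T@t; d=R.T@np.array([(u-c['cx'])/c['fx'],(v-c['cy'])/c['fy'],1]); return o+d*(h-o[2])/d[2]
def proj(cam,X):
    c=ctrl.camera_info(cam); p=np.array(c['R'])@X+np.array(c['t']); return p[0]/p[2]*c['fx']+c['cx'],p[1]/p[2]*c['fy']+c['cy']
E
python3 - <<'E'
from h import *
o=ctrl.get_obs(); print({k:np.round(v,3) for k,v in o.items()})
for cam in ['scene','top']:
    im,d=snap(cam,cam+'0.png')
    c=ctrl.camera_info(cam); print(cam,-np.array(c['R']).T@np.array(c['t']), c['fx'])
    for th in ['brush_knob','gland_cap','canister','water_jar','ink_tin_1','ink_tube_c','marker','clip_a']:
        for r in ctrl.trace(cam,th)[:2]:
            m=r['pixels'];ys,xs=np.nonzero(m); 
            P=np.array([world(cam,x,y,d[y,x],c) for x,y in list(zip(xs,ys))[::7] if d[y,x]>0])
            print(th,round(r['p'],2),np.round(np.array(r['position'])*[640,400]),xs.min(),xs.max(),ys.min(),ys.max(), np.round(np.median(P,0),3),np.round(P[:,2].max(),3) if len(P) else None)
E
```

```text
{'clock': np.float64(0.0), 'q': array([-1.517,  0.259,  1.536, -0.   ,  1.348, -0.203]), 'joint_velocities': array([-0.001,  0.   , -0.001,  0.   , -0.   ,  0.   ]), 'effort': array([-2.0000e-03, -4.3731e+01, -2.8400e+01,  7.2000e-02,  4.2000e-02,
       -0.0000e+00]), 'tool_pos': array([ 0.14 , -0.531,  0.218]), 'tcp_rot': array([-0.001,  0.992,  0.128,  0.   ]), 'force': array([-0.071, -0.083, -0.159]), 'wrist_torque': array([0.039, 0.027, 0.015]), 'grip_width': np.float64(1.003)}
scene [0.10463122 0.89462008 0.60422657] 418.1532007514882
brush_knob 0.43 [336. 185.] 330 340 178 200 [0.513 0.063 0.217] 0.231
gland_cap 0.72 [337. 205.] 327 344 198 214 [0.508 0.073 0.166] 0.174
canister 0.81 [336. 240.] 316 356 178 271 [0.503 0.08  0.081] 0.231
water_jar 0.56 [283. 308.] 265 297 281 327 [0.506 0.332 0.04 ] 0.083
water_jar 0.45 [409. 199.] 397 419 189 210 [ 0.436 -0.313  0.037] 0.051
ink_tin_1 0.84 [318. 193.] 309 328 182 204 [ 0.717 -0.221  0.043] 0.061
ink_tin_1 0.69 [407. 197.] 397 419 189 210 [ 0.437 -0.312  0.039] 0.051
ink_tube_c 0.9 [292. 230.] 267 309 221 235 [ 0.698 -0.007  0.
[... 338 characters left out ...]
0.01 ] 0.029
top [ 0.44449715 -0.0138095   1.64241838] 498.1213522355652
gland_cap 0.28 [426. 246.] 411 434 233 255 [ 0.442 -0.33   0.047] 0.053
canister 0.56 [301. 220.] 286 318 202 237 [0.506 0.052 0.013] 0.233
canister 0.26 [301. 218.] 295 303 212 220 [0.514 0.056 0.227] 0.234
water_jar 0.61 [224. 212.] 210 233 205 225 [0.515 0.313 0.038] 0.083
ink_tin_1 0.88 [399. 157.] 386 408 145 167 [ 0.721 -0.244  0.056] 0.064
ink_tin_1 0.58 [425. 242.] 411 436 233 255 [ 0.443 -0.337  0.047] 0.059
ink_tube_c 0.63 [329. 160.] 322 333 142 181 [ 0.711 -0.02   0.021] 0.034
marker 0.6 [386. 222.] 365 405 220 227 [ 0.504 -0.218  0.012] 0.023
clip_a 0.44 [254. 246.] 246 258 243 248 [0.419 0.217 0.011] 0.025
```

View images.

```bash
python3 - <<'E'
import cv2
a=cv2.imread('pics/scene0.png');b=cv2.imread('pics/top0.png')
cv2.imwrite('pics/sc_crop.png',cv2.resize(a[160:290,250:440],None,fx=4,fy=4,interpolation=cv2.INTER_CUBIC))
E
```

```text
(no output)
```

View pics/top0.png

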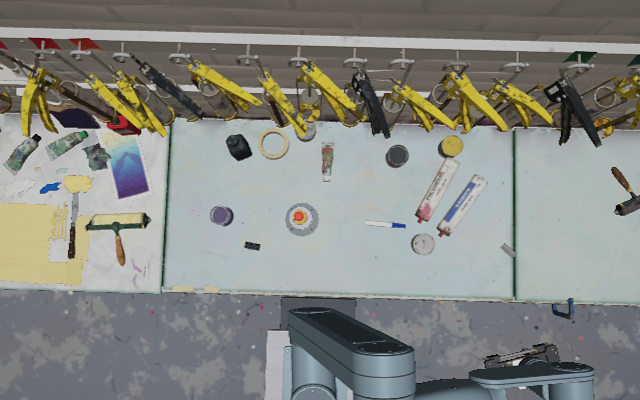

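View pics/scene0.png

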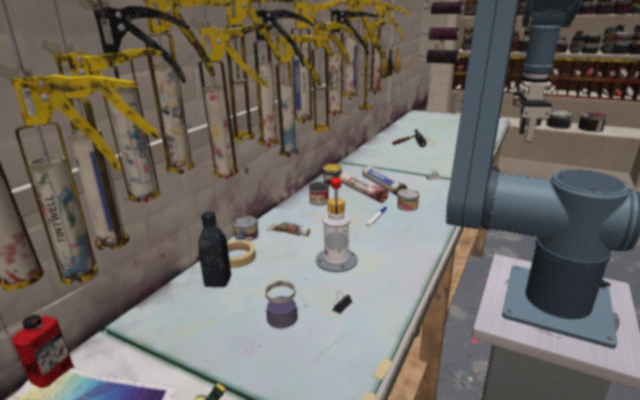

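```bash
python3 - <<'E'
from h import *
im=cv2.imread('pics/top0.png')[:,:,::-1].astype(int)
m=(im[:,:,0]>im[:,:,1]*1.8)&(im[:,:,0]>im[:,:,2]*1.8)&(im[:,:,0]>80)
ys,xs=np.nonzero(m); s=(abs(xs-301)<20)&(abs(ys-217)<20); print('red top',xs[s].min(),xs[s].max(),ys[s].min(),ys[s].max(),s.sum())
print(onplane('top',(xs[s].min()+xs[s].max())/2,(ys[s].min()+ys[s].max())/2,0.232))
im=cv2.imread('pics/scene0.png')[:,:,::-1].astype(int)
m=(im[:,:,0]>im[:,:,1]*1.8)&(im[:,:,0]>im[:,:,2]*1.8)&(im[:,:,0]>80)
ys,xs=np.nonzero(m); s=(abs(xs-335)<20)&(abs(ys-185)<20); print('red sc',xs[s].min(),xs[s].max(),ys[s].min(),ys[s].max(),s.sum())
for h in (.21,.22,.23): print(onplane('scene',(xs[s].min()+xs[s].max())/2,(ys[s].min()+ys[s].max())/2,h))
E
```

```text
red top 295 302 212 220 58
[0.5107337  0.05742371 0.232     ]
red sc 316 340 177 196 128
[0.53008956 0.06824636 0.21      ]
[0.51929733 0.08920826 0.22      ]
[0.5085051  0.11017016 0.23      ]
```

View pics/sc_crop.png

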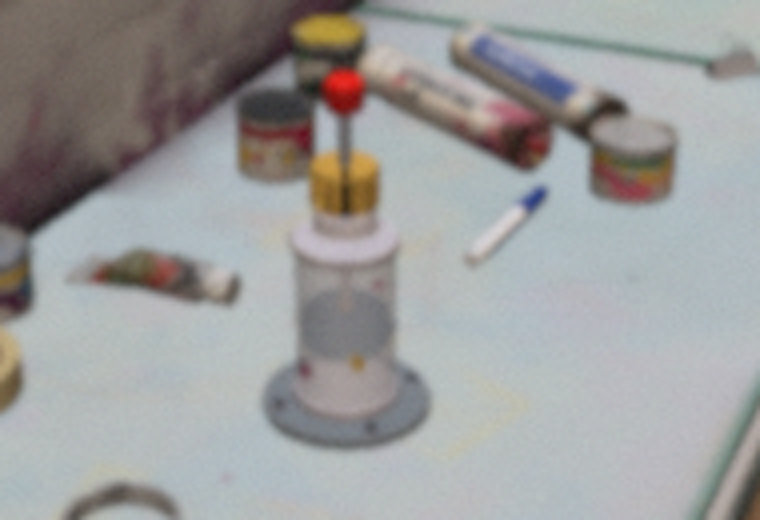

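```bash
python3 -m pendant '20 30 20 0 0 0; 50 75 50 0 0 0.1; 85 130 80 0 0 0.25; 120 185 100 0 0 0.4; 155 240 110 0 0 0.55; 190 295 110 0 0 0.7; 225 350 110 0 0 0.85; 260 405 110 0 0 1.0; 295 460 110 0 0 1.1; 330 515 110 0 0 1.2; 355 560 110 0 0 1.2; 370 588 110 0 0 1.2' 1
python3 - <<'E'
from h import *
o=ctrl.get_obs(); print({k:np.round(v,3) for k,v in o.items()})
ci=ctrl.camera_info('wrist'); im,d=snap('wrist','w1.png'); print(ci['fx'],-np.array(ci['R']).T@ci['t'])
for r in ctrl.trace('wrist','brush_knob')[:2]:
    m=r['pixels'];ys,xs=np.nonzero(m); print(r['p'],xs.min(),xs.max(),ys.min(),ys.max(),np.median(d[m]), world('wrist',(xs.min()+xs.max())/2,(ys.min()+ys.max())/2,np.median(d[m])))
im,d=snap('top','t1.png')
im=im.astype(int)
m=(im[:,:,0]>im[:,:,1]*1.8)&(im[:,:,0]>im[:,:,2]*1.8)&(im[:,:,0]>80)
E
```

```text
clock: 2.4
tool_pos: [0.5105, 0.0584, 0.3287]
tcp_rot: [0.0, 0.746, 0.666, 0.0]
force: [0.3, -1.0, -0.0]
grip_width: 0.998
{'clock': np.float64(2.4), 'q': array([-0.103,  0.141,  1.418,  0.   ,  1.582,  0.009]), 'joint_velocities': array([ 0.79 ,  0.433, -0.493, -0.008,  0.061,  0.789]), 'effort': array([ -2.005, -41.55 , -28.194,   0.396,   0.125,  -0.945]), 'tool_pos': array([0.511, 0.058, 0.329]), 'tcp_rot': array([0.   , 0.746, 0.666, 0.   ]), 'force': array([ 0.327, -1.027, -0.028]), 'wrist_torque': array([-0.04 , -0.066,  0.01 ]), 'grip_width': np.float64(0.998)}
292.49035651920536 [0.51934264 0.14266589 0.49508453]
0.7 309 335 184 213 0.27821183 [0.5116534  0.06266235 0.22875121]
0.18 291 327 339 376 0.5744349 [ 0.44596423 -0.31760423  0.03981168]
```

View pics/w1.png

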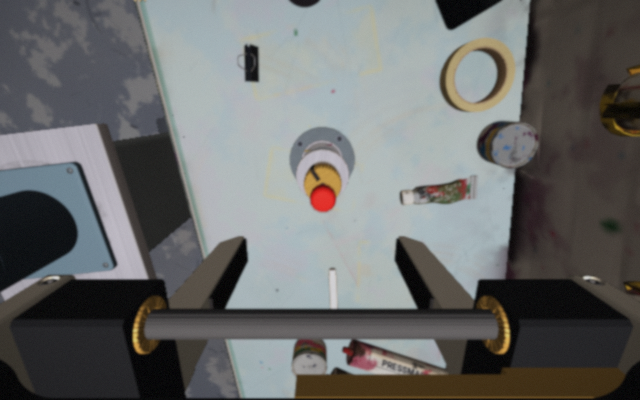

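```bash
cat >> h.py <<'E'
def redmask(im):
    im=im.astype(int); return (im[:,:,0]>im[:,:,1]*1.8)&(im[:,:,0]>im[:,:,2]*1.8)&(im[:,:,0]>90)
def pts(cam,mask,d,ci):
    ys,xs=np.nonzero(mask&(d>0)); return np.array([world(cam,x,y,d[y,x],ci) for x,y in zip(xs,ys)])
E
python3 - <<'E'
from h import *
ctrl.grab_frame('wrist')
o=ctrl.get_obs(); print(o['tool_pos'],o['tcp_rot'])
ci=ctrl.camera_info('wrist'); im,d=snap('wrist','w2.png')
m=redmask(im); ys,xs=np.nonzero(m); s=(abs(xs-322)<30)&(abs(ys-197)<35); print(xs[s].min(),xs[s].max(),ys[s].min(),ys[s].max())
M=np.zeros_like(m);M[ys[s],xs[s]]=1
P=pts('wrist',M,d,ci); print(len(P),P.min(0),np.median(P,0),P.max(0))
T=P[P[:,2]>np.percentile(P[:,2],95)-.003]; print('top',T.mean(0),T.min(0),T.max(0))
for th in ['canister','gland_cap']:
  for r in ctrl.trace('wrist',th)[:1]:
    m=r['pixels']; P=pts('wrist',m,d,ci)
    for lo,hi in [(.003,.013),(.119,.129),(.165,.18)]:
        Q=P[(P[:,2]>lo)&(P[:,2]<hi)]
        if len(Q): print(th,r['p'],lo,len(Q),Q.min(0),Q.max(0),(Q.min(0)+Q.max(0))/2)
E
```

```text
[0.50960496 0.05669018 0.32825593] [-1.75779444e-04  7.45401609e-01  6.66615431e-01 -5.26359195e-04]
311 336 184 210
541 [0.49942438 0.04688134 0.21728003] [0.51132433 0.06022392 0.23044804] [0.52372555 0.07038845 0.23308268]
top [0.51109901 0.05841224 0.23067943] [0.49957637 0.04701948 0.228823  ] [0.5224773  0.06993837 0.23308268]
canister 0.56 0.003 1239 [0.45607779 0.0253577  0.00519177] [0.56452817 0.11185259 0.01294004] [0.51030298 0.06860514 0.00906591]
canister 0.56 0.119 773 [0.4765819  0.03067375 0.11920242] [0.54449295 0.09195413 0.12899592] [0.51053743 0.06131394 0.12409917]
canister 0.56 0.165 732 [0.48898647 0.04367109 0.16511604] [0.53239275 0.07965075 0.17810795] [0.51068961 0.06166092 0.17161199]
gland_cap 0.61 0.119 9 [0.48673415 0.03067375 0.12365111] [0.53338563 0.05781831 0.12893601] [0.51005989 0.04424603 0.12629356]
gland_cap 0.61 0.165 719 [0.48967151 0.04367109 0.16511604] [0.53239275 0.07965075 0.17810795] [0.51103213 0.06166092 0.17161199]
```

```bash
python3 -m pendant '1 1 -40 0 0 0; 1 1 -80 0 0 0; 1 1 -105 0 0 0; 1 1 -117 0 0 0; 1 1 -117 0 0 0; 1 1 -117 0 0 0' 1
python3 -m pendant '0 0 0 0 0 0; 0 0 0 0 0 0; 0 0 0 0 0 0; 0 0 0 0 0 0; 0 0 0 0 0 0; 0 0 0 0 0 0;0 0 0 0 0 0; 0 0 0 0 0 0' 0.15
python3 - <<'E'
from h import *
print(ctrl.get_obs()['wrist_torque']);snap('wrist','w3.png');snap('scene','s3.png')
im=cv2.imread('pics/s3.png');cv2.imwrite('pics/s3c.png',cv2.resize(im[130:290,250:440],None,fx=3.7,fy=3.7,interpolation=cv2.INTER_CUBIC))
E
```

```text
clock: 3.5
tool_pos: [0.5115, 0.0566, 0.213]
tcp_rot: [0.001, 0.746, 0.665, 0.001]
force: [-0.3, 0.6, 1.0]
grip_width: 1.003
clock: 4.5
tool_pos: [0.5117, 0.0569, 0.2118]
tcp_rot: [0.001, 0.746, 0.666, 0.001]
force: [4.3, 0.2, -1.0]
grip_width: 0.272
[-0.07326557 -0.71607783 -0.06774056]
```

View pics/s3c.png

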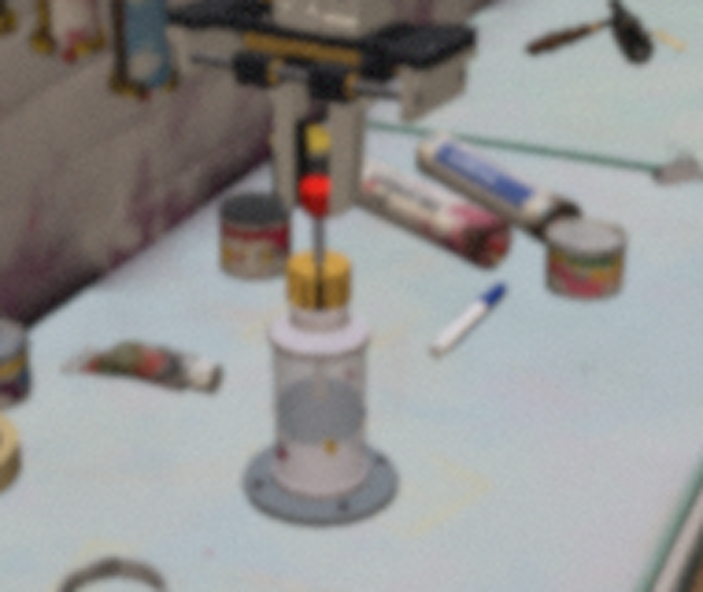

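View pics/w3.png

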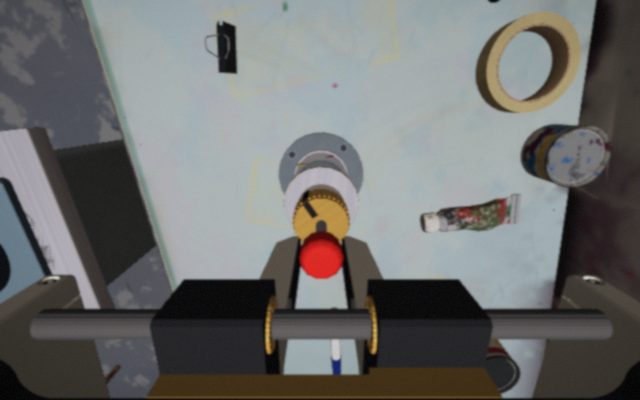

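```bash
python3 -m pendant '0 0 8 0 0 0; 0 0 18 0 0 0; 0 0 28 0 0 0; 0 0 36 0 0 0; 0 0 40 0 0 0; 0 0 43 0 0 0; 0 0 45 0 0 0; 0 0 45 0 0 0'
```

```text
clock: 5.6
tool_pos: [0.5117, 0.0569, 0.2562]
tcp_rot: [0.0, 0.746, 0.666, 0.001]
force: [6.7, -0.4, -5.5]
grip_width: 0.271
```

```bash
python3 -m pendant '0 0 1 0 0 0; 0 0 2 0 0 0; 0 0 2 0 0 0'; python3 -m pendant '0 0 1 0 0 0; 0 0 1 0 0 0;0 0 1 0 0 0'
```

```text
clock: 5.98
tool_pos: [0.5116, 0.0569, 0.2563]
tcp_rot: [-0.0, 0.746, 0.666, -0.0]
force: [10.1, 0.1, -16.3]
grip_width: 0.274
clock: 6.35
tool_pos: [0.5116, 0.0569, 0.2563]
tcp_rot: [-0.001, 0.746, 0.666, -0.0]
force: [11.4, -0.2, -20.5]
grip_width: 0.275
```

```bash
python3 -m pendant '1 0 -8 0 0 0; 1 0 -20 0 0 0; 1 0 -34 0 0 0; 1 0 -48 0 0 0; 1 0 -60 0 0 0; 1 0 -69 0 0 0; 1 0 -75 0 0 0; 1 0 -78 0 0 0; 1 0 -80 0 0 0; 1 0 -80 0 0 0'
```

```text
clock: 7.6
tool_pos: [0.5118, 0.0569, 0.181]
tcp_rot: [0.0, 0.746, 0.666, 0.0]
force: [-0.4, -1.5, 9.5]
grip_width: 0.272
```

```bash
python3 -m pendant '0 0 -1 0 0 0; 0 0 -2 0 0 0; 0 0 -2 0 0 0'; python3 - <<'E'
from h import *
print(ctrl.get_obs()['tool_pos']);snap('wrist','w4.png');im,d=snap('scene','s4.png')
im=cv2.imread('pics/s4.png');cv2.imwrite('pics/s4c.png',cv2.resize(im[130:290,250:440],None,fx=3.7,fy=3.7,interpolation=cv2.INTER_CUBIC))
E
```

```text
clock: 7.98
tool_pos: [0.5118, 0.057, 0.1809]
tcp_rot: [0.001, 0.746, 0.666, 0.001]
force: [-5.9, -1.0, 21.5]
grip_width: 0.271
[0.51181756 0.05695313 0.18086093]
```

View pics/s4c.png

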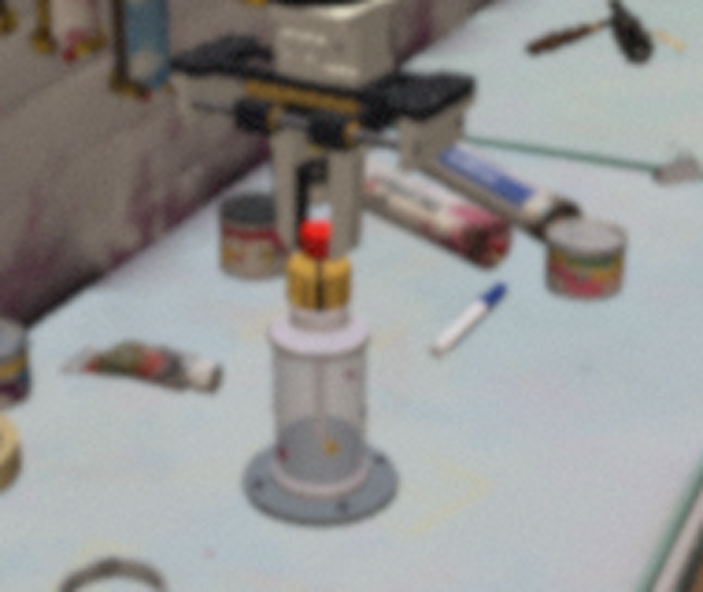

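The brush is right down in the canister, with the knob just above the cap. The travel measured 75 mm. Starting the second stroke.

```bash
python3 -m pendant '0 0 8 0 0 0; 0 0 20 0 0 0; 0 0 34 0 0 0; 0 0 48 0 0 0; 0 0 60 0 0 0; 0 0 69 0 0 0; 0 0 76 0 0 0; 0 0 80 0 0 0; 0 0 82 0 0 0; 0 0 82 0 0 0;0 0 82 0 0 0'
python3 - <<'E'
from h import *
im,d=snap('scene','s5.png')
im=cv2.imread('pics/s5.png');cv2.imwrite('pics/s5c.png',cv2.resize(im[130:290,250:440],None,fx=3.7,fy=3.7,interpolation=cv2.INTER_CUBIC))
E
```

```text
clock: 9.45
tool_pos: [0.5116, 0.057, 0.2563]
tcp_rot: [-0.001, 0.746, 0.666, -0.001]
force: [9.8, -3.1, -20.8]
grip_width: 0.274
```

View pics/s5c.png

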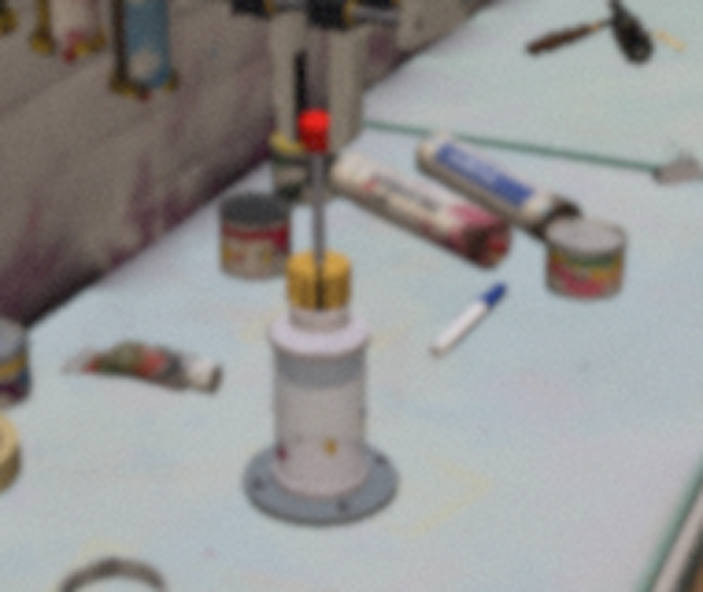

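The brush is at the top, against the lid. Pushing it down for the second time.

```bash
python3 -m pendant '0 0 -8 0 0 0; 0 0 -20 0 0 0; 0 0 -34 0 0 0; 0 0 -48 0 0 0; 0 0 -60 0 0 0; 0 0 -69 0 0 0; 0 0 -75 0 0 0; 0 0 -79 0 0 0; 0 0 -82 0 0 0; 0 0 -82 0 0 0; 0 0 -82 0 0 0'
python3 -m pendant '0 0 2 0 0 0; 0 0 3 0 0 0; 0 0 3 0 0 0'
python3 -m pendant '0 0 0 0 0 0; 0 0 0 0 0 0; 0 0 0 0 0 0; 0 0 0 0 0 0; 0 0 0 0 0 0; 0 0 0 0 0 0' 1
```

```text
clock: 10.88
tool_pos: [0.5118, 0.057, 0.1808]
tcp_rot: [0.001, 0.746, 0.666, 0.001]
force: [-6.4, -4.7, 21.0]
grip_width: 0.27
clock: 11.25
tool_pos: [0.5118, 0.057, 0.181]
tcp_rot: [0.0, 0.746, 0.666, 0.0]
force: [-1.3, -4.3, 7.5]
grip_width: 0.276
clock: 12.0
tool_pos: [0.5117, 0.0571, 0.1806]
tcp_rot: [-0.0, 0.746, 0.666, 0.0]
force: [-0.3, 0.9, -0.6]
grip_width: 0.872
```

```bash
python3 -m pendant '-1 1 0 0 0 0.15; -1 1 0 0 0 0.3; -1 1 0 0 0 0.45; -1 1 0 0 0 0.6; -1 1 -5 0 0 0.75; -1 1 -12 0 0 0.9; -1 1 -22 0 0 0.9; -1 1 -32 0 0 0.9; -1 1 -38 0 0 0.9;-1 1 -38 0 0 0.9;-1 1 -38 0 0 0.9' 1
python3 - <<'E'
from h import *
o=ctrl.get_obs();print(o['q'],o['force'],o['wrist_torque']);snap('wrist','w6.png');im,d=snap('scene','s6.png')
im=cv2.imread('pics/s6.png');cv2.imwrite('pics/s6c.png',cv2.resize(im[130:290,250:440],None,fx=3.7,fy=3.7,interpolation=cv2.INTER_CUBIC))
E
```

```text
clock: 13.38
tool_pos: [0.5109, 0.058, 0.1429]
tcp_rot: [0.0, 0.383, 0.924, 0.0]
force: [-0.1, -0.3, -0.1]
grip_width: 0.998
[-1.04092036e-01  2.60213923e-01  1.72989062e+00  1.14443677e-05
  1.15105910e+00 -8.89736745e-01] [-0.09399746 -0.30564015 -0.07192661] [-0.01181295 -0.18131674  0.04832476]
```

View pics/s6c.png

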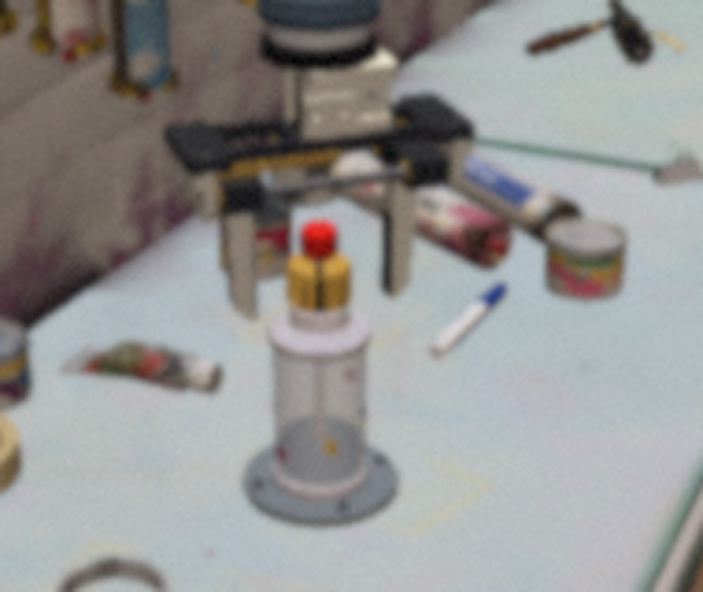

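View pics/w6.png

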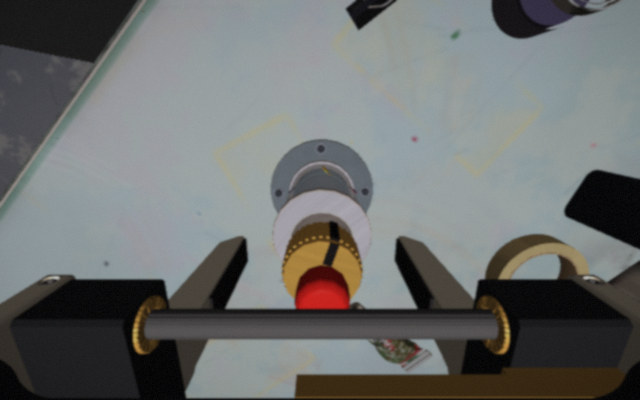

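```bash
python3 -m pendant '0 0 0 0 0 0; 0 0 0 0 0 0; 0 0 0 0 0 0; 0 0 0 0 0 0; 0 0 0 0 0 0; 0 0 0 0 0 0;0 0 0 0 0 0' 0.3
python3 - <<'E'
from h import *
o=ctrl.get_obs();print(o['q'],o['force'],o['wrist_torque']);snap('wrist','w7.png')
E
```

```text
clock: 14.35
tool_pos: [0.5111, 0.0584, 0.1427]
tcp_rot: [0.0, 0.382, 0.924, 0.0]
force: [1.7, 3.0, -0.2]
grip_width: 0.47
[-1.03818291e-01  2.60427662e-01  1.72999238e+00  7.64915988e-04
  1.15035315e+00 -8.90122815e-01] [ 1.73410695  2.99868842 -0.17965013] [ 0.39474968 -0.45741562 -0.00171818]
```

View pics/w7.png

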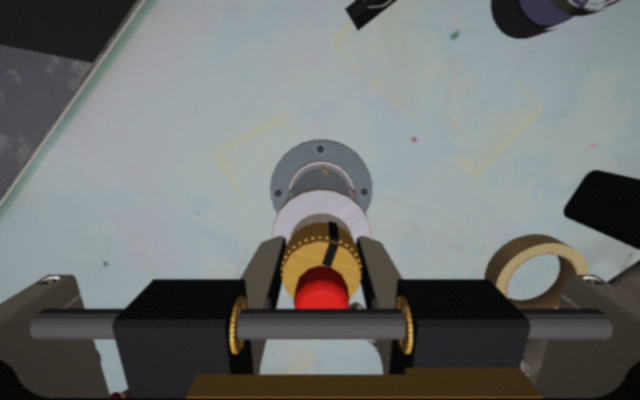

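```bash
python3 -m pendant '0 0 -0.2 0 0 -0.15; 0 0 -0.4 0 0 -0.3; 0 0 -0.6 0 0 -0.45; 0 0 -0.8 0 0 -0.6; 0 0 -1.0 0 0 -0.75; 0 0 -1.1 0 0 -0.9; 0 0 -1.3 0 0 -1.05; 0 0 -1.5 0 0 -1.2; 0 0 -1.7 0 0 -1.35; 0 0 -1.9 0 0 -1.5; 0 0 -1.9 0 0 -1.5; 0 0 -1.9 0 0 -1.5'
cat > st.py <<'E'
from h import *
import sys
o=ctrl.get_obs();r=o['tcp_rot'];print('yaw',2*np.arctan2(r[2],r[1]),'q6',o['q'][5],'eff6',o['effort'][5],'F',o['force'],'M',o['wrist_torque'],o['tool_pos'])
if len(sys.argv)>1: snap('wrist',sys.argv[1])
E
python3 st.py w8.png
```

```text
clock: 15.9
tool_pos: [0.5123, 0.0585, 0.1409]
tcp_rot: [0.0, 0.91, 0.415, 0.002]
force: [6.7, 3.4, -3.9]
grip_width: 0.467
yaw 0.8563409597231915 q6 0.6100227174101847 eff6 -0.05727313575334847 F [ 6.71550854  3.43360275 -3.92798268] M [ 0.58753613 -0.98117467 -0.10321107] [0.51232604 0.05846303 0.1408555 ]
```

View pics/w8.png

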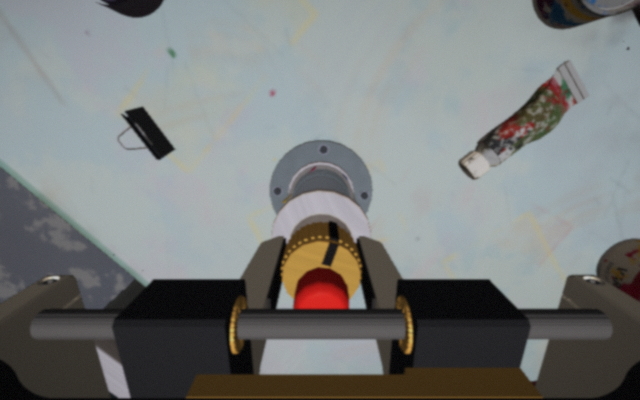

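```bash
python3 -m pendant '1 0 -0.1 0 0 -0.1; 1 0.5 -0.2 0 0 -0.15; 1 0.5 -0.2 0 0 -0.15'; python3 st.py
python3 -m pendant '0 0 -0.1 0 0 -0.1; 0 0 -0.1 0 0 -0.1'; python3 st.py
python3 -m pendant '0 0 -0.1 0 0 -0.1; 0 0 -0.1 0 0 -0.1'; python3 st.py
python3 -m pendant '0 0 -0.1 0 0 -0.1; 0 0 -0.1 0 0 -0.1'; python3 st.py
```

```text
clock: 16.32
tool_pos: [0.5125, 0.0584, 0.1407]
tcp_rot: [0.0, 0.938, 0.346, 0.001]
force: [4.7, 1.3, -2.9]
grip_width: 0.467
yaw 0.7071414318796514 q6 0.7606931247779329 eff6 0.205259146168828 F [ 4.6634095   1.26567592 -2.9256197 ] M [ 0.23530351 -0.7150764  -0.13866624] [0.51247064 0.05841121 0.14065107]
clock: 16.58
tool_pos: [0.5125, 0.0583, 0.1406]
tcp_rot: [0.0, 0.954, 0.299, 0.001]
force: [5.3, 0.9, -2.8]
grip_width: 0.469
yaw 0.6081333025718659 q6 0.8595416340934775 eff6 0.42707509361207485 F [ 5.28009442  0.92836111 -2.80537708] M [ 0.15109553 -0.94337811 -0.11120752] [0.51253174 0.05832777 0.14055264]
clock: 16.82
tool_pos: [0.5126, 0.0583, 0.1404]
tcp_rot: [0.0, 0.968, 0.251, 0.001]
force: [5.5, 0.2, -3.8]
grip_width: 0.47
yaw 0.5084045943386044 q6 0.9592845827112604 eff6 0.335422670468688 F [ 5.49209504  0.20045005 -3.76155711] M [ 0.11354429 -0.92624371 -0.10753983] [0.51256348 0.05827426 0.14042334]
clock: 17.08
tool_pos: [0.5126, 0.0582, 0.1403]
tcp_rot: [0.0, 0.979, 0.203, 0.001]
force: [5.4, -0.3, -4.3]
grip_width: 0.466
yaw 0.4084001962142297 q6 1.0592551237483923 eff6 0.3355611115694046 F [ 5.38758136 -0.33491947 -4.32310252] M [ 0.1570693  -0.96136039 -0.01836188] [0.51262615 0.05820002 0.140314  ]
```

```bash
for i in 1; do :; done
python3 -m pendant '0 0 -0.1 0 0 -0.08; 0 0 -0.1 0 0 -0.08'; python3 st.py
python3 -m pendant '0 0 -0.1 0 0 -0.08; 0 0 -0.1 0 0 -0.08'; python3 st.py
python3 -m pendant '0 0 -0.1 0 0 -0.08; 0 0 -0.1 0 0 -0.08'; python3 st.py w9.png
```

```text
clock: 17.32
tool_pos: [0.5126, 0.0581, 0.1402]
tcp_rot: [0.0, 0.987, 0.164, 0.001]
force: [5.9, -1.2, -3.4]
grip_width: 0.469
yaw 0.328895646866529 q6 1.13883273716643 eff6 0.32283978536725044 F [ 5.9442986  -1.22250167 -3.4392951 ] M [ 0.06589835 -0.94262241 -0.04818742] [0.51263903 0.05811116 0.14019657]
clock: 17.58
tool_pos: [0.5113, 0.0577, 0.1402]
tcp_rot: [0.001, 0.992, 0.125, -0.0]
force: [1.3, -3.7, 1.4]
grip_width: 0.465
yaw 0.25044102898401877 q6 1.2178008344966211 eff6 0.8319492638111115 F [ 1.34152952 -3.67844284  1.44014803] M [-0.56899467  0.04218574  0.42066978] [0.51134339 0.05769038 0.1402059 ]
clock: 17.82
tool_pos: [0.5115, 0.0578, 0.1402]
tcp_rot: [0.001, 0.996, 0.085, -0.0]
force: [0.3, -4.3, 3.2]
grip_width: 0.465
yaw 0.17008749622764072 q6 1.2979225344984422 eff6 0.7526243291795254 F [ 0.33054422 -4.30659808  3.24728529] M [-0.78853379  0.0446923   0.36440453] [0.51146798 0.05777969 0.14020862]
```

View pics/w9.png

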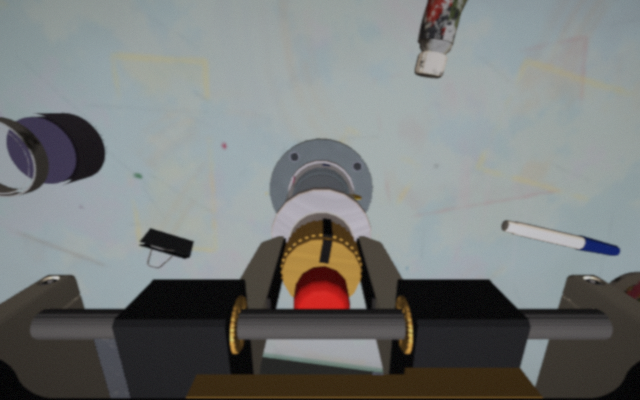

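```bash
cat > stripe.py <<'E'
from h import *
# stripe direction in tool image; w8 pose etc. computed with tool-relative camera (fixed), at current pose
def stripe(fn,ztop,cam):
    im=cv2.imread('pics/'+fn)[:,:,::-1].astype(int)
    m=(im.max(2)<60); m[:, :290]=0; m[:,355:]=0; m[:218]=0; m[266:]=0
    n,l,s,c=cv2.connectedComponentsWithStats(m.astype(np.uint8)); 
    for k in range(1,n):
        if s[k,4]>60: print(fn,s[k],c[k])
    ys,xs=np.nonzero(m)
    rows=[ (y,xs[ys==y].mean()) for y in np.unique(ys)]
    a=np.array([r for r in rows if r[0]>=242])
    print([ (int(y),round(x,1)) for y,x in rows][::3])
    P=np.array([onplane(cam,x,y,ztop)[:2] for y,x in a])
    return P
if __name__=='__main__':
    o=ctrl.get_obs()
    c=np.array([.5107,.0578])
    for fn in ['w7.png','w8.png','w9.png']:
        P=stripe(fn,.172,'wrist'); D=P-c; print(fn,np.unwrap(np.arctan2(D[:,1],D[:,0])).mean(), np.hypot(*D.T).round(4)[[0,-1]])
E
python3 stripe.py; python3 - <<'E'
import cv2,numpy as np
cv2.imwrite('pics/cmp.png',np.hstack([cv2.resize(cv2.imread(f'pics/w{k}.png')[200:320,260:385],None,fx=3,fy=3) for k in (8,9)]))
E
```

```text
w7.png [328 222  12  20 184] [332.99456522 231.36413043]
w7.png [323 243  15  23 172] [329.83139535 254.03488372]
[(222, np.float64(331.0)), (225, np.float64(332.0)), (228, np.float64(332.5)), (231, np.float64(333.0)), (234, np.float64(333.0)), (237, np.float64(334.5)), (240, np.float64(334.0)), (244, np.float64(333.0)), (247, np.float64(332.5)), (250, np.float64(331.5)), (253, np.float64(330.5)), (256, np.float64(329.5)), (259, np.float64(328.0)), (262, np.float64(326.5)), (265, np.float64(327.5))]
w7.png -0.17449307738173517 [0.0203 0.0079]
w8.png [328 221  12  21 186] [333.12903226 230.88172043]
w8.png [323 243  15  22 167] [329.97005988 253.38922156]
[(221, np.float64(330.5)), (224, np.float64(332.0)), (227, np.float64(332.5)), (230, np.float64(333.0)), (233, np.float64(333.0)), (236, np.float64(334.5)), (239, np.float64(334.0)), (243, np.float64(332.0)), (246, np.float64(332.5)), (249, np.float64(331.5)), (252, np.float64(330.5)), (255, np.float64(329.5)), (258, np.float64(328.5)), (261, np.float64(327.5)), (264, np.float64(327.5))]
w8.png -0.16962030856376234 [0.0204 0.0084]
w9.png [322 218  12  20 192] [327.109375   227.66666667]
w9.png [321 239  11  24 167] [325.53892216 250.37125749]
[(218, np.float64(324.5)), (221, np.float64(326.5)), (224, np.float64(327.0)), (227, np.float64(327.0)), (230, np.float64(327.0)), (233, np.float64(328.0)), (236, np.float64(327.5)), (240, np.float64(327.5)), (243, np.float64(327.0)), (246, np.float64(326.5)), (249, np.float64(325.5)), (252, np.float64(325.0)), (255, np.float64(324.5)), (258, np.float64(324.0)), (261, np.float64(324.0))]
w9.png 0.002005371183880578 [0.0204 0.0092]
```

View pics/cmp.png

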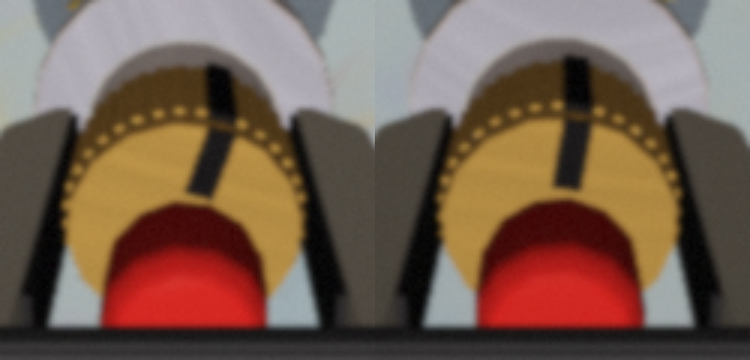

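The cap has bottomed: torque rose to 0.42 N m, the descent stopped, and the stripe slipped 0.17 rad in the grip. Its world direction is now about 0.00. Backing off 1.57 rad.

```bash
python3 -m pendant '0 0 0.2 0 0 0.15; 0 0 0.4 0 0 0.3; 0 0 0.6 0 0 0.45; 0 0 0.8 0 0 0.6; 0 0 1.0 0 0 0.75; 0 0 1.1 0 0 0.9; 0 0 1.3 0 0 1.05; 0 0 1.5 0 0 1.2; 0 0 1.7 0 0 1.35; 0 0 1.9 0 0 1.5; 0 0 2.0 0 0 1.57; 0 0 2.0 0 0 1.57'; python3 -m pendant '0 0 0 0 0 0;0 0 0 0 0 0'; python3 st.py w10.png
python3 - <<'E'
from stripe import *
c=np.array([.5107,.0578])
for dz in (.172,.174):
  P=stripe('w10.png',dz,'wrist'); D=P-c; print(np.unwrap(np.arctan2(D[:,1],D[:,0])).mean())
E
```

```text
clock: 19.38
tool_pos: [0.5119, 0.0576, 0.1422]
tcp_rot: [0.001, 0.645, 0.764, -0.0]
force: [-0.5, -5.3, 2.4]
grip_width: 0.467
clock: 19.62
tool_pos: [0.5119, 0.0576, 0.1422]
tcp_rot: [0.001, 0.645, 0.764, -0.0]
force: [0.5, -5.3, 1.1]
grip_width: 0.466
yaw 1.7390283462222467 q6 -0.2714054168132614 eff6 0.0762042123824358 F [ 0.48445564 -5.27021833  1.12844931] M [-1.0031847  -0.23271754  0.02675653] [0.51191142 0.05755871 0.14222267]
w10.png [322 219  11  19 186] [327.05913978 227.89247312]
w10.png [321 240  11  23 169] [325.55029586 250.66863905]
[(219, np.float64(326.0)), (222, np.float64(326.5)), (225, np.float64(327.0)), (228, np.float64(327.0)), (231, np.float64(327.0)), (234, np.float64(327.5)), (237, np.float64(328.5)), (242, np.float64(327.5)), (245, np.float64(326.5)), (248, np.float64(326.0)), (251, np.float64(325.5)), (254, np.float64(324.5)), (257, np.float64(324.5)), (260, np.float64(324.0))]
1.5176171892197452
w10.png [322 219  11  19 186] [327.05913978 227.89247312]
w10.png [321 240  11  23 169] [325.55029586 250.66863905]
[(219, np.float64(326.0)), (222, np.float64(326.5)), (225, np.float64(327.0)), (228, np.float64(327.0)), (231, np.float64(327.0)), (234, np.float64(327.5)), (237, np.float64(328.5)), (242, np.float64(327.5)), (245, np.float64(326.5)), (248, np.float64(326.0)), (251, np.float64(325.5)), (254, np.float64(324.5)), (257, np.float64(324.5)), (260, np.float64(324.0))]
1.5380081346016359
```

View pics/w10.png

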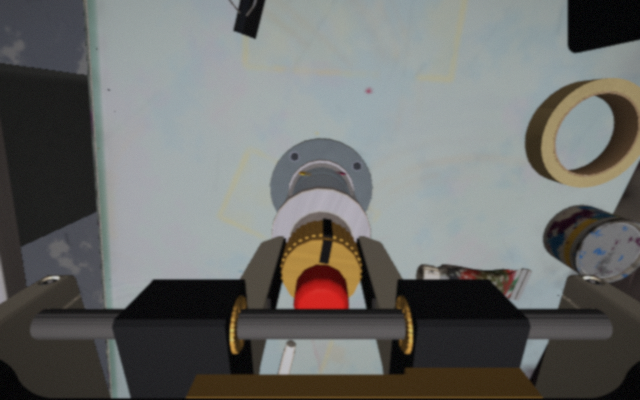

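```bash
python3 - <<'E'
from h import *
im,d=snap('scene','s11.png')
im=cv2.imread('pics/s11.png');cv2.imwrite('pics/s11c.png',cv2.resize(im[130:290,250:440],None,fx=3.7,fy=3.7,interpolation=cv2.INTER_CUBIC))
def red(fn):
    m=redmask(cv2.imread('pics/'+fn)[:,:,::-1]);ys,xs=np.nonzero(m);s=(abs(xs-336)<9)&(abs(ys-195)<15);return ys[s].min(),ys[s].max(),ys[s].mean()
print(red('s6.png'),red('s11.png'))
E
```

```text
(np.int64(190), np.int64(199), np.float64(194.33766233766235)) (np.int64(190), np.int64(199), np.float64(194.28))
```

View pics/s11c.png

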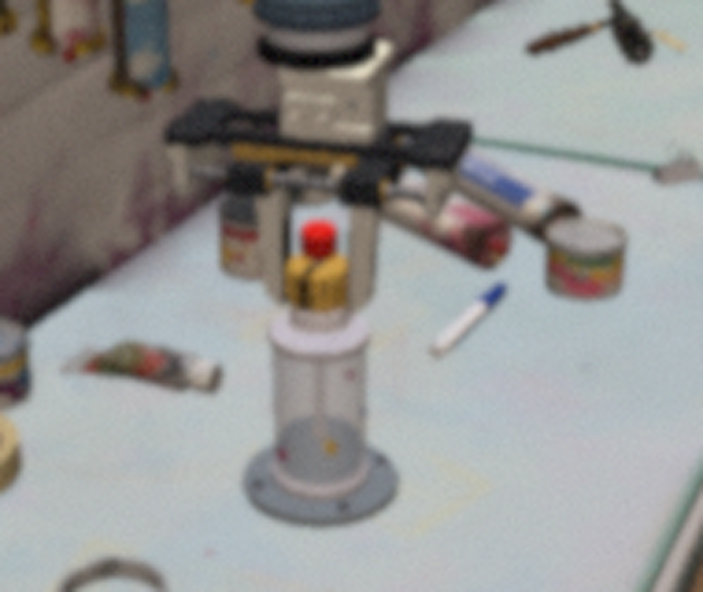

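The brush is down, the knob hasn't moved, and the cap is held in the grip. Handing in.

```bash
python3 -c "
from plant import ctrl
print(ctrl.finish_job(), ctrl.get_obs()['clock'])"
```

```text
the job is handed in; nothing more can be done
the job is handed in; nothing more can be done
```

The job is done and handed in at about 20 s of the 64 s allowed; no verdict was reported.

- **Brush:** I gripped the red knob and drew the brush up to its stop and down to its stop twice. Each stroke measured about 75.4 mm, with about 21 N at each stop. The brush was left down.
- **Cap bottoming:** I screwed the cap clockwise about 2.0 rad. It then bottomed: the torque rose from about 0.1 to 0.42 N m, it stopped descending, and it slipped about 0.17 rad in the grip.
- **Back-off:** I turned the cap back 1.57 rad and kept hold of it.

**Last checks:**
- The tool turned back 1.569 rad, and the cap's stripe stayed put in the wrist picture, so the cap did not slip in the grip.
- Working out the stripe's direction from the wrist picture gave 1.52 to 1.54 rad instead. I put that difference down to a small error in my estimate of the axis position.
- The knob's height in the scene picture did not change while the cap was turned.
- No bystander looked disturbed in the last pictures, though I did not measure their positions again.

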